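# Clear the spring-jaw fixture and hold its jaw open at the mark

## Robot

A 7-joint arm with a two-finger parallel gripper is mounted at the origin on a cart in front of the work surface, level with it; the furniture and walls round the work are solid. World frame = base frame: x ahead of the robot, y to its left, z up, the work surface at z = 0. Lengths are in mm, angles in rad, forces in N, time in s.
With the tool pointing down it reaches from about 400 to 850 mm from the base axis. Payload 4.5 kg.
Tool frame: the origin (TCP) lies midway between the tips of the shut fingers; the grasp point (between the pads) lies 19 mm behind it; y points along the fingers, z is the direction in which the jaws open and shut, and the axes are right-handed (so a half turn about y gives the same grasp; the last joint's range is limited). The gripper opens to 85 mm and grips with 20 to 120 N. Pads are 22 mm wide; open, the fingers measure 114 mm over their backs; the gripper's body (76 mm by 85 mm) begins 54 mm behind the grasp point. The pads swing forward as they close: fully open they stand 13 mm farther back than shut.
Start: joints at [1.242, 0.689, -0.195, 1.565, 0.157, 0.902, -0.215], TCP at [221.838, -584.33, 231.317] pointing down, gripper open.
Joint ranges: [-3.01, 3.01], [-0.46, 2.08], [-1.47, 1.51], [0.13, 2.56], [-1, 4.14], [0.04, 2.09], [-2.66, 2.66]. Speed limits (rad/s): [2.57, 2.57, 3.14, 3.14, 3.14, 3.14, 3.14].

## Interface

Orientations are given as a rotation vector (axis times angle).
In Python, from cell import manip gives the robot as it stands.
- The arm moves only by the tool carry_out, never from a script. Its argument "series" is a list of rows, each an object with "dp": the shift along the tool's x, y, z in cm, a list of three; "twist": the turn, a rotation vector about the tool's x, y, z in degrees, a list of three; "claw": the opening, from -1 (shut) to 1 (fully open). A call has 1 to 20 rows; each row is the pose to reach, as a shift and turn from the pose measured when the call began, along the tool's axes at that moment; what a row does not reach only later rows make up. A row lasts 1/10 s, in which the tool goes at most 50 mm and 8.59 degrees, less where a joint would pass 70% of its speed; a pose out of reach is approached as far as the arm can. A call with a gripper value outside its range is refused whole. The fingers move at their own pace and stop on an object; "squeeze" is the grip in N (left out, the last holds). Time passes only in rows, so rows that repeat a pose let the fingers close. It gives the time, the measured TCP pose, the force and the opening at its end, in the units of the state.
- manip.get_obs(): the state, without advancing time (a new reading comes with each control period).
- manip.read_camera(name): name is "scene" or "top" or "wrist"; returns a dict with "image" (480x640x3 uint8, red, green, blue), "mtx" (3x3 intrinsics, pixels), "k1" (the pictures are not rectified: a ray, as slopes to the right and down, at radius r is drawn at 1 + k1 r^2 times it, then the intrinsics apply), "cam_to_world" (4x4, takes a point from camera to world coordinates). Camera axes: x right, y down, z forward; pixel columns grow to the right and rows downward; lengths in mm; the calibration is good to about 2 mm. A picture is of the moment at which its call begins. There is no depth.
- manip.hand_in(): hands the job in, once; it reports no verdict.
The state is a dict: "time_s": time; "q": joint angles; "dq": joint speeds; "tau": joint torques, N m; "tcp_pos": TCP position; "orientation": TCP orientation; "ft_force": force on the tool from outside, world axes, zero at the start; "wrist_torque": the same for the moment, N m; "finger_gap": finger opening in mm.
Only numpy, scipy, OpenCV 4.12 (cv2) and the standard library are available. Lean on these libraries where they do the work, as an engineer would, in place of code of your own. Each camera call takes 0.05 s, during which the arm holds its last target. There are 200 camera calls.

## Task

I want to put a bigger piece into the spring-jaw fixture. Lift the little steel pot off the fixture's seat by its wooden handle and set it down gently and upright, wholly on the wooden board beside it, and let go of it; then pull the sliding jaw open towards you by its black grip until the yellow pointer stands level with the red clip on the scale rail, and keep holding it there: the spring would shut it again, so finish while still gripping it. Do not disturb the glue bottle, the roll of tape or the round tin.

Things in the scene. Friction and masses are not known exactly. Their poses are not given: they have to be found in the camera images.
- seat (a point): centre of the top of the round steel seat (72 mm across) on the bed of the grey holding fixture, 22 mm above the worktop; the pot starts here. The fixture (fixed, bed 250 x 120 x 18 mm, turned by some yaw) has this frame: x along the slide, away from the robot; y to the left; z up. The bed's middle lies at x = -60 mm of this frame. Jaws with cork faces stand before and behind the seat, about 34 mm from its centre, their tops 60 mm above the worktop
- pot_handle (a point): middle of the wooden handle bar of the loose steel pot. The bar is 14 mm wide (along this frame's x), 44 mm long (along y), 16 mm high, fixed across the top of the pot on two thin wire uprights (at y = +-33 mm); its middle is 90 mm above the pot's underside. The pot is 60 mm across and 50 mm high without the handle, so 32 mm are clear under the bar; it weighs about 0.15 to 0.3 kg; z is up
- pot_base (a point): centre of the pot's underside
- board_top (a point): centre of the upper face of the flat wooden board (fixed, 150 mm along this frame's x, 200 mm along y, 12 mm thick, lying on the worktop)
- jaw (a joint): opening of the sliding jaw in m: 0 = shut (at rest), at most 0.055, growing as the jaw is pulled along -x of the fixture (towards the robot). A spring pulls it shut: about 4.5 N at 0, growing by 1.5 N per 10 mm (10.5 N at 0.04), so an arm that yields under load stops short; let go, it slides shut
- jaw_grip (a point): centre of the upright black grip (with a yellow band) of the sliding jaw; 22 mm along the slide (this frame's x), 20 mm wide (y), 46 mm high (from 46 to 92 mm above the worktop, centre at 69 mm), standing on a narrower stem; it moves with the jaw. Its axes are those of seat. Behind it (+x) the sliding jaw plate begins 36 mm from its centre, 60 mm high; beside it all is free above 36 mm
- pointer (a point): tip of the yellow pointer that moves with the jaw, at its left (+y) side, beside the scale rail, 32 mm above the worktop; axes as seat
- mark (a point): middle of the top of the red clip (10 mm long along the slide, 14 mm wide) clamped on the scale rail at the left side of the fixture; fixed in a run, elsewhere in each. Axes as seat. The jaw is at the mark when the pointer's x in this frame is 0 (25 to 42 mm of pull)
- glue_mid (a point): middle of the small white glue bottle (26 mm across, 56 mm high, loose): leave alone
- tape_mid (a point): middle of the roll of masking tape (78 mm across, 19 mm high, loose, lying flat): leave alone
- tin_mid (a point): middle of the round white tin (58 mm across, 24 mm high, loose): leave alone
- pot: the pot; origin at the centre of its underside, z up
Things that resemble listed ones, but are neither listed nor needed, are in the scene too. What is shaped like the pot but blue is not meant.

How it is judged:
By the outcome, as a careful person would: the job done as asked, in the order asked, and still so for the second after the job is handed in, while the arm keeps its last pose, push and grip.
It also fails if it takes over 54 s, if anything falls off the work surface, if the arm or the gripper's body presses on something with over 40 N, if the wrist force passes 120 N, or if a joint passes its speed limit or range.

## Working session

There is one attempt and no reset: what is moved stays moved. The work goes in short steps, Python scripts to look and compute and a tool call to move; the robot and the scene stay as the last step left them, time stands still between calls to the robot, and variables do not carry over. Pictures are saved under pics/ and viewed, about 8 in all and at most 12, crops included, and the job is handed in when it is done.

Besides the shell and the picture viewer there is one more tool, called after ">>>" as name([rows], argument=value, ...), one row to a line, values as JSON. carry_out: Moves the arm, as the interface text tells. Its arguments: {"type":"object","properties":{"series":{"type":"array"},"squeeze":{"type":"number"}},"required":["series"]}

```bash
mkdir -p pics
cat > h.py <<'E'
import numpy as np, cv2
from cell import manip
from scipy.spatial.transform import Rotation as R
def cam(n,save=None):
    c=manip.read_camera(n)
    c={k:(np.array(v) if k!='k1' else v) for k,v in c.items()}
    if save: cv2.imwrite('pics/'+save,c['image'][:,:,::-1])
    return c
def ray(c,u,v):
    K=c['mtx'];k=c['k1']
    d=cv2.undistortPoints(np.array([[[u,v]]],float),K,np.array([k,0,0,0],float))[0,0]
    T=c['cam_to_world'];return T[:3,3],T[:3,:3]@np.array([d[0],d[1],1])
def onz(c,u,v,z):
    o,d=ray(c,u,v);return o+d*(z-o[2])/d[2]
def proj(c,p):
    T=c['cam_to_world'];q=T[:3,:3].T@(np.array(p,float)-T[:3,3])
    return cv2.projectPoints(q.reshape(1,1,3),np.zeros(3),np.zeros(3),c['mtx'],np.array([c['k1'],0,0,0],float))[0].ravel()
def state():
    s=manip.get_obs();M=R.from_rotvec(s['orientation']).as_matrix()
    print('t',s['time_s'],'tcp',np.round(s['tcp_pos'],1),'F',np.round(s['ft_force'],1),'gap',round(float(s['finger_gap']),1));print(np.round(M,3).tolist())
    return s,M
E
python3 - <<'E'
from h import *
import pickle
state()
a=cam('top','top.png');b=cam('scene','scene.png')
pickle.dump((a,b),open('v0.pkl','wb'))
for c in(a,b):print(np.round(c['cam_to_world'],2).tolist(),c['k1'],c['mtx'][0,0])
E
```

```text
t 0.0 tcp [ 221.5 -583.7  230.5] F [0.5 0.6 0.7] gap 85.3
[[-0.935, -0.001, 0.355], [-0.355, 0.002, -0.935], [0.0, -1.0, -0.002]]
[[0.04, -0.79, 0.61, -317.57], [-1.0, -0.04, 0.01, -157.67], [0.02, -0.61, -0.79, 1105.28], [0.0, 0.0, 0.0, 1.0]] -0.11037944020088643 555.9680303479284
[[0.99, -0.1, 0.11, 355.19], [-0.15, -0.62, 0.77, -849.11], [-0.01, -0.78, -0.63, 650.6], [0.0, 0.0, 0.0, 1.0]] 0.01627338755870084 446.97039232514794
```

View pics/top.png

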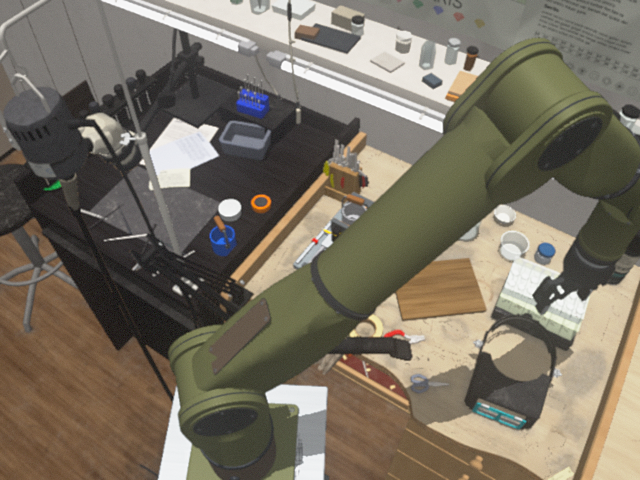

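View pics/scene.png

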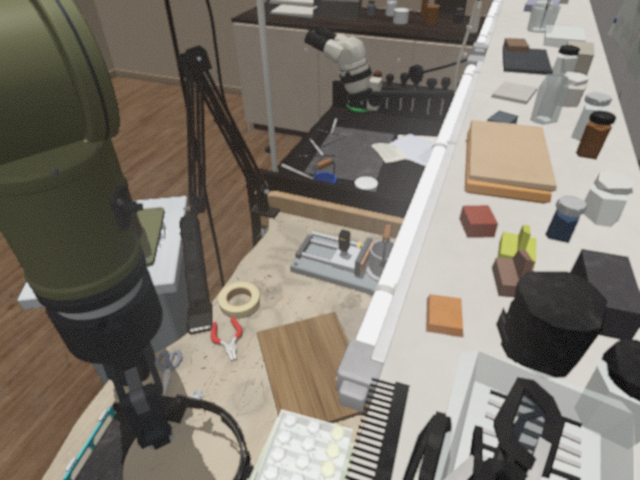

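Run:
```python
from h import *
import pickle
a,b=pickle.load(open('v0.pkl','rb'))
f=lambda c,u,v,z:np.round(onz(c,u,v,z),0)[:2]
print('board top',[f(a,*p,12) for p in[(470,258),(487,312),(400,320)]],'scene',[f(b,*p,12) for p in[(257,333),(336,314),(281,420)]])
print('bed scene',[f(b,*p,18) for p in[(291,268),(305,233),(378,292)]]); print('grip',f(b,345,240,69)); print('pot',f(b,378,255,60),f(a,350,207,100))
print('tape',f(b,239,300,10))
A=cv2.resize(a['image'][140:360,270:500],None,fx=2.4,fy=2.4,interpolation=2)
B=cv2.resize(b['image'][215:305,280:410],None,fx=4.2,fy=4.2,interpolation=2)
im=np.zeros((600,800,3),np.uint8)
im=cv2.resize(b['image'][215:305,280:410],(800,554),interpolation=2)
cv2.imwrite('pics/c1.png',im[:,:,::-1])
```

```text
board top [array([ 490., -499.]), array([ 338., -521.]), array([ 309., -319.])] scene [array([ 314., -329.]), array([ 460., -308.]), array([ 343., -497.])]
bed scene [array([ 390., -178.]), array([433., -69.]), array([ 549., -272.])]
grip [ 504. -167.]
pot [ 561. -213.] [ 563. -198.]
tape [ 283. -242.]
```

View pics/c1.png

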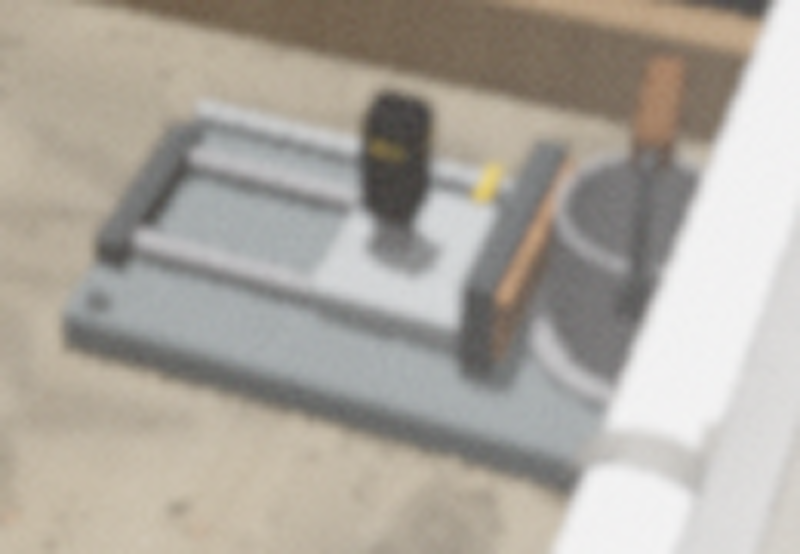

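Run:
```python
from h import *
import pickle
a,b=pickle.load(open('v0.pkl','rb'))
o1,d1=ray(a,290,68);_,e1=ray(a,440,131);o2,d2=ray(b,470,85);_,e2=ray(b,352,350)
n1=np.cross(d1,e1);n2=np.cross(d2,e2);d=np.cross(n1,n2);d/=np.linalg.norm(d)
for y in(0,-200,-500):print(np.linalg.solve(np.array([n1,n2,[0,1,0]]),[n1@o1,n2@o2,y]))
p=[onz(b,291.4,267,18),onz(b,374.3,290.6,18),onz(b,349.5-0,300,18)]
v=p[1]-p[0];print('yaw',np.degrees(np.arctan2(v[1],v[0])),p)
s,M=state()
for t in([470,-230,330],):print('dp cm',np.round(M.T@(np.array(t)-s['tcp_pos'])/10,1))
```

```text
[799.74074275   0.         340.54912556]
[ 676.52530085 -200.          341.80689771]
[ 491.702138   -500.          343.69355594]
yaw -31.1879336156136 [array([ 391.1000138 , -174.77572008,   18.        ]), array([ 543.22207866, -266.86033594,   18.        ]), array([ 490.89153047, -283.20247912,   18.        ])]
t 0.1 tcp [ 221.5 -583.8  230.5] F [ 0.2 -1.  -0.2] gap 85.4
[[-0.935, -0.001, 0.355], [-0.355, 0.002, -0.935], [0.0, -1.0, -0.002]]
dp cm [-35.8  -9.9 -24.3]
```

>>> carry_out([
  {"dp":[-1,-3,-1],"twist":[0,0,0],"claw":1},
  {"dp":[-3,-6,-3],"twist":[0,-3,0],"claw":1},
  {"dp":[-6,-9,-5],"twist":[0,-7,0],"claw":1},
  {"dp":[-9,-10,-7],"twist":[0,-11,0],"claw":1},
  {"dp":[-12,-10,-9],"twist":[0,-15,0],"claw":1},
  {"dp":[-15,-10,-11],"twist":[0,-19,0],"claw":1},
  {"dp":[-18,-10,-13],"twist":[0,-23,0],"claw":1},
  {"dp":[-21,-10,-15],"twist":[0,-27,0],"claw":1},
  {"dp":[-24,-10,-17],"twist":[0,-31,0],"claw":1},
  {"dp":[-27,-10,-19],"twist":[0,-35,0],"claw":1},
  {"dp":[-30,-10,-21],"twist":[0,-38,0],"claw":1},
  {"dp":[-33,-10,-22.5],"twist":[0,-38,0],"claw":1},
  {"dp":[-35,-10,-24],"twist":[0,-38,0],"claw":1},
  {"dp":[-35.8,-10,-24.3],"twist":[0,-38,0],"claw":1},
  {"dp":[-35.8,-10,-24.3],"twist":[0,-38,0],"claw":1},
  {"dp":[-35.8,-10,-24.3],"twist":[0,-38,0],"claw":1},
])

```text
time_s: 1.7
tcp_pos: [469.0, -231.3, 330.6]
orientation: [-0.901, 1.601, -1.599]
ft_force: [-0.0, -0.5, -0.1]
finger_gap: 85.2
```

Run:
```python
from h import *
import pickle
s,M=state();print(np.round(s['q'],2))
w=cam('wrist','w1.png');b=cam('scene','s1.png');a=cam('top')
pickle.dump((w,b,a),open('v1.pkl','wb'))
print(np.round(w['cam_to_world'],2).tolist(),w['mtx'][0,0],w['k1'])
```

```text
t 1.7 tcp [ 469.  -231.3  330.6] F [-0.  -0.5 -0.1] gap 85.2
[[-0.52, -0.002, 0.854], [-0.854, 0.001, -0.52], [0.001, -1.0, -0.002]]
[ 0.65  0.46 -0.43  1.72  0.22  1.01 -0.41]
[[0.85, -0.5, -0.16, 509.11], [-0.52, -0.82, -0.25, -166.35], [-0.0, 0.3, -0.96, 472.54], [0.0, 0.0, 0.0, 1.0]] 422.7537638561592 0.021304557679352753
```

View pics/w1.png

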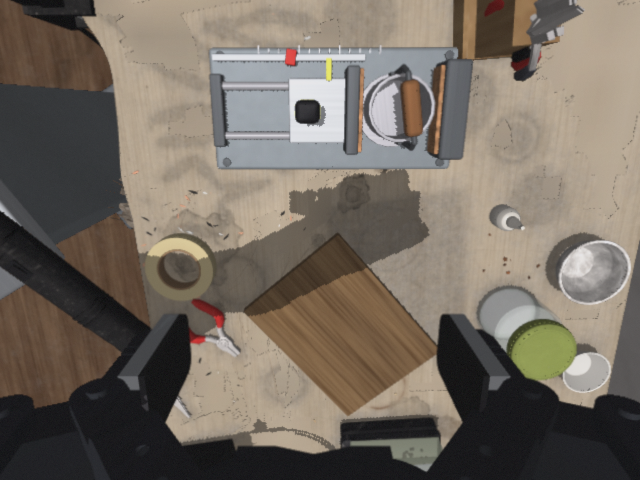

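```bash
cat >> h.py <<'E'
def blobs(c,lo,hi,roi,n=1):
    x0,y0,x1,y1=roi
    h=cv2.cvtColor(c['image'][y0:y1,x0:x1],cv2.COLOR_RGB2HSV)
    m=cv2.inRange(h,np.array(lo),np.array(hi))
    cs,_=cv2.findContours(m,cv2.RETR_EXTERNAL,cv2.CHAIN_APPROX_NONE)
    return [k+np.array([[x0,y0]],np.int32) for k in sorted(cs,key=cv2.contourArea,reverse=True)[:n]]
E
python3 - <<'E'
from h import *
import pickle
w,b,a=pickle.load(open('v1.pkl','rb'))
def rect(k): return cv2.minAreaRect(k)
H=blobs(w,(3,100,60),(18,255,255),(385,70,436,145))[0]
Rd=blobs(w,(0,150,100),(8,255,255),(270,40,310,75))[0]
Y=blobs(w,(22,120,120),(35,255,255),(315,50,345,90))[0]
G=blobs(w,(0,0,0),(179,255,45),(290,90,325,130))[0]
for n,k,z in(('handle',H,120),('red',Rd,36),('yellow',Y,32),('grip',G,92)):
    r=rect(k);bx=cv2.boxPoints(r);W=np.array([onz(w,*p,z) for p in bx])
    print(n,cv2.boundingRect(k),np.round(r[0],1),'c',np.round(W.mean(0),1),'sides',np.round(np.linalg.norm(W[1]-W[0]),0),np.round(np.linalg.norm(W[2]-W[1]),0))
    for e in(W[1]-W[0],W[2]-W[1]):print('   ang',np.round(np.degrees(np.arctan2(e[1],e[0])),1))
bed=[onz(w,*p,18) for p in[(211,48),(457,48),(450,168),(219,168)]]
print('bed',np.round(bed,0),'c',np.mean(bed,0),[np.degrees(np.arctan2(*(bed[j]-bed[i])[[1,0]])) for i,j in((0,1),(3,2))],[np.linalg.norm(bed[j]-bed[i]) for i,j in((0,1),(1,2),(2,3))])
bd=[onz(w,*p,12) for p in[(338,234),(437,350),(348,414),(245,312)]]
print('board',np.round(bd,0),'c',np.mean(bd,0),[np.linalg.norm(bd[i]-bd[i-1]) for i in range(4)])
M=cv2.resize(w['image'][35:185,200:480],(800,428),interpolation=cv2.INTER_CUBIC)
cv2.imwrite('pics/c2.png',M[:,:,::-1])
E
```

```text
handle (401, 80, 21, 57) [411.5 108. ] c [ 574.6 -207.2  120. ] sides 14.0 43.0
   ang -27.0
   ang -111.9
red (285, 49, 11, 16) [290.1  56.7] c [ 513.2 -115.3   36. ] sides 13.0 9.0
   ang 50.6
   ang -37.0
yellow (326, 59, 5, 21) [328.  69.] c [ 538.7 -143.1   32. ] sides 4.0 18.0
   ang -31.3
   ang -120.6
grip (296, 101, 23, 22) [307.  111.5] c [ 501.9 -166.    92. ] sides 19.0 17.0
   ang -31.3
   ang -121.1
bed [[ 451.  -66.   18.]
 [ 657. -192.   18.]
 [ 601. -294.   18.]
 [ 390. -166.   18.]] c [ 524.72674057 -179.73433785   18.        ] [np.float64(-31.33758508530663), np.float64(-31.281617178924254)] [np.float64(241.58126629712945), np.float64(117.04031683979768), np.float64(246.61891810247891)]
board [[ 461. -298.   12.]
 [ 490. -490.   12.]
 [ 349. -516.   12.]
 [ 316. -324.   12.]] c [ 403.81004198 -406.90727243   12.        ] [np.float64(147.61654608225737), np.float64(194.9000603442378), np.float64(143.7255980593193), np.float64(194.27419872104844)]
```

View pics/c2.png

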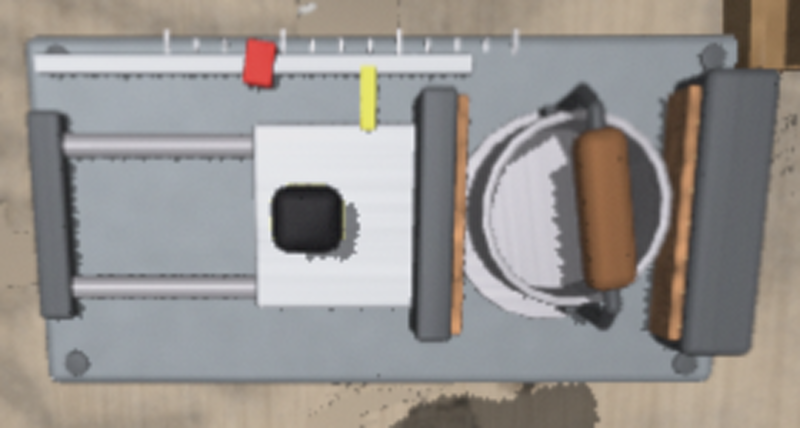

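>>> carry_out([
  {"dp":[-0.7,1.5,0.7],"twist":[0,0,0],"claw":1},
  {"dp":[-1.8,4,1.8],"twist":[0,-2,0],"claw":1},
  {"dp":[-3,7,3],"twist":[0,-4,0],"claw":1},
  {"dp":[-4.2,10,4.4],"twist":[0,-5,0],"claw":1},
  {"dp":[-5.5,13,5.8],"twist":[0,-5.5,0],"claw":1},
  {"dp":[-6.6,15.5,7],"twist":[0,-5.5,0],"claw":1},
  {"dp":[-7.3,17,7.6],"twist":[0,-5.5,0],"claw":1},
  {"dp":[-7.5,17.5,7.8],"twist":[0,-5.5,0],"claw":1},
  {"dp":[-7.5,17.5,7.8],"twist":[0,-5.5,0],"claw":1},
  {"dp":[-7.5,17.5,7.8],"twist":[0,-5.5,0],"claw":1},
])

```text
time_s: 2.85
tcp_pos: [574.3, -208.5, 156.6]
orientation: [-0.961, 1.535, -1.534]
ft_force: [-0.2, -0.5, 0.7]
finger_gap: 85.4
```

Run:
```python
from h import *
s,M=state()
w=cam('wrist','w2.png')
H=blobs(w,(3,100,60),(18,255,255),(150,60,500,480))[0]
r=cv2.minAreaRect(H);W=np.array([onz(w,*p,119) for p in cv2.boxPoints(r)]);c=W.mean(0)
print(r,np.round(W,1),c)
for e in(W[1]-W[0],W[2]-W[1]):print(np.linalg.norm(e),np.degrees(np.arctan2(e[1],e[0])))
print('dp to grasp',np.round(M.T@(np.array([c[0],c[1],94])-s['tcp_pos'])/10,2),'tool z ang',np.degrees(np.arctan2(M[1,2],M[0,2])))
```

```text
t 2.85 tcp [ 574.3 -208.5  156.6] F [-0.2 -0.5  0.7] gap 85.4
[[-0.437, -0.001, 0.899], [-0.899, -0.0, -0.437], [0.0, -1.0, -0.001]]
((458.5, 123.0), (126.0, 81.0), 90.0) [[ 652.4 -141.9  119. ]
 [ 680.7 -155.8  119. ]
 [ 665.1 -203.3  119. ]
 [ 634.1 -188.2  119. ]] [ 658.07531649 -172.32069983  119.        ]
31.524163173237277 -26.189435214247858
49.96414125751771 -108.22724621356963
dp to grasp [-6.91  6.25  5.96] tool z ang -25.922056093033518
```

View pics/w2.png

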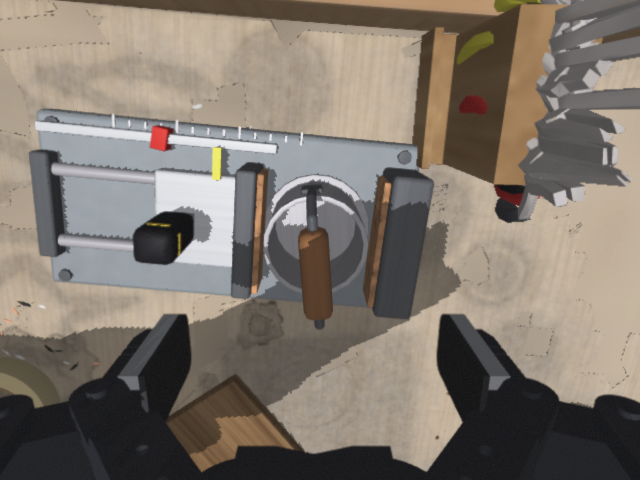

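Run:
```python
from h import *
w=cam('wrist')
s,M=state()
H=blobs(w,(3,100,60),(18,255,255),(290,215,340,325))[0]
r=cv2.minAreaRect(H);print(r)
W=np.array([onz(w,*p,119) for p in cv2.boxPoints(r)]);c=W.mean(0);print(c)
for e in(W[1]-W[0],W[2]-W[1]):print(np.linalg.norm(e),np.degrees(np.arctan2(e[1],e[0])))
print('dp to grasp',np.round(M.T@(np.array([c[0],c[1],94])-s['tcp_pos'])/10,2))
for n,lo,hi,roi,z in(('red',(0,150,100),(8,255,255),(140,115,180,160),36),('yel',(22,120,120),(35,255,255),(205,140,230,190),32)):
    k=blobs(w,lo,hi,roi)[0];W=np.array([onz(w,*p,z) for p in cv2.boxPoints(cv2.minAreaRect(k))]);ex=np.array([.854,-.52,0]);print(n,W.mean(0),'along x',W@ex,cv2.boundingRect(k))
```

```text
t 2.95 tcp [ 574.5 -208.5  157. ] F [-1.2 -0.5  0. ] gap 85.3
[[-0.437, 0.0, 0.899], [-0.899, -0.0, -0.437], [0.0, -1.0, 0.0]]
((314.8172607421875, 273.44158935546875), (90.19876861572266, 29.06879425048828), 85.91438293457031)
[ 576.74509127 -206.05327041  119.        ]
12.852698000572692 -21.637136798131028
44.24532550590574 -111.44478280366738
dp to grasp [-0.32  6.3   0.1 ]
red [ 516.48079691 -115.06359211   36.        ] along x [495.0481627  497.25295884 506.69484613 504.63470618] (150, 126, 19, 24)
yel [ 538.74145297 -143.34551285   32.        ] along x [531.91660283 536.82530723 537.38953545 532.36802457] (212, 147, 9, 33)
```

>>> carry_out([
  {"dp":[-0.1,1.5,0],"twist":[0,-2,0],"claw":1},
  {"dp":[-0.2,3,0],"twist":[0,-4,0],"claw":1},
  {"dp":[-0.3,4.5,0.1],"twist":[0,-4.5,0],"claw":1},
  {"dp":[-0.3,5.6,0.1],"twist":[0,-4.5,0],"claw":1},
  {"dp":[-0.3,6.3,0.1],"twist":[0,-4.5,0],"claw":1},
  {"dp":[-0.3,6.3,0.1],"twist":[0,-4.5,0],"claw":1},
  {"dp":[-0.3,6.3,0.1],"twist":[0,-4.5,0],"claw":-0.3},
  {"dp":[-0.3,6.3,0.1],"twist":[0,-4.5,0],"claw":-1},
  {"dp":[-0.3,6.3,0.1],"twist":[0,-4.5,0],"claw":-1},
  {"dp":[-0.3,6.3,0.1],"twist":[0,-4.5,0],"claw":-1},
  {"dp":[-0.3,6.3,0.1],"twist":[0,-4.5,0],"claw":-1},
  {"dp":[-0.3,6.3,0.1],"twist":[0,-4.5,0],"claw":-1},
  {"dp":[-0.3,6.3,0.1],"twist":[0,-4.5,0],"claw":-1},
], squeeze=45)

```text
time_s: 4.25
tcp_pos: [576.6, -206.3, 94.3]
orientation: [-1.009, 1.479, -1.48]
ft_force: [-1.9, 0.3, 5.6]
finger_gap: 13.0
```

>>> carry_out([
  {"dp":[0,-0.4,0],"twist":[0,0,0],"claw":-1},
  {"dp":[0,-1,0],"twist":[0,0,0],"claw":-1},
  {"dp":[0,-2,0],"twist":[0,0,0],"claw":-1},
  {"dp":[0,-3.2,0],"twist":[0,0,0],"claw":-1},
  {"dp":[0,-4.6,0],"twist":[0,0,0],"claw":-1},
  {"dp":[0,-6.2,0],"twist":[0,0,0],"claw":-1},
  {"dp":[0,-7.5,0],"twist":[0,0,0],"claw":-1},
  {"dp":[0,-8.5,0],"twist":[0,0,0],"claw":-1},
  {"dp":[0,-9,0],"twist":[0,0,0],"claw":-1},
  {"dp":[0,-9,0],"twist":[0,0,0],"claw":-1},
  {"dp":[0,-9,0],"twist":[0,0,0],"claw":-1},
])

```text
time_s: 5.35
tcp_pos: [576.2, -206.3, 183.9]
orientation: [-1.009, 1.48, -1.479]
ft_force: [0.9, 0.5, -3.0]
finger_gap: 13.4
```

Run:
```python
from h import *
s,M=state();w=cam('wrist','w3.png')
print('to board',np.round(M.T@(np.array([404,-407,s['tcp_pos'][2]])-s['tcp_pos'])/10,2),np.round(s['q'],2))
```

```text
t 5.35 tcp [ 576.2 -206.3  183.9] F [ 0.9  0.5 -3. ] gap 13.4
[[-0.365, -0.001, 0.931], [-0.931, -0.0, -0.365], [0.001, -1.0, -0.001]]
to board [ 2.497e+01  2.000e-02 -8.690e+00] [ 0.49  0.75 -0.4   1.65  0.37  0.82 -0.44]
```

View pics/w3.png

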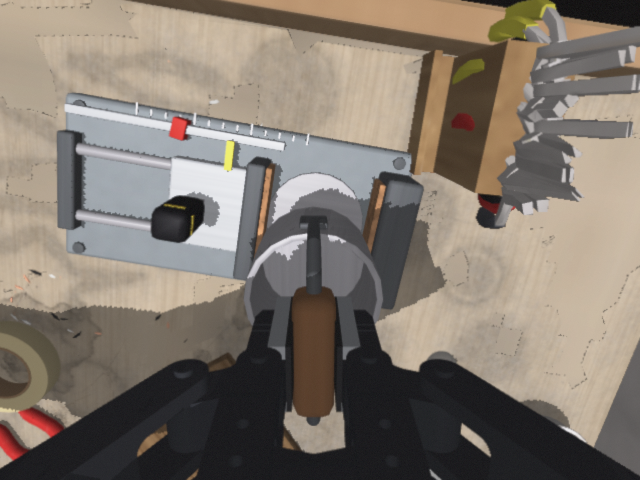

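>>> carry_out([
  {"dp":[0.7,0,-0.2],"twist":[0,0,0],"claw":-1},
  {"dp":[2,0,-0.7],"twist":[0,0,0],"claw":-1},
  {"dp":[4,0,-1.4],"twist":[0,0,0],"claw":-1},
  {"dp":[6.2,0,-2.1],"twist":[0,0,0],"claw":-1},
  {"dp":[8.4,0,-2.9],"twist":[0,0,0],"claw":-1},
  {"dp":[10.6,0,-3.7],"twist":[0,0,0],"claw":-1},
  {"dp":[12.8,0,-4.4],"twist":[0,0,0],"claw":-1},
  {"dp":[15,0,-5.2],"twist":[0,0,0],"claw":-1},
  {"dp":[17.2,0,-6],"twist":[0,0,0],"claw":-1},
  {"dp":[19.4,0,-6.7],"twist":[0,0,0],"claw":-1},
  {"dp":[21.4,0,-7.4],"twist":[0,0,0],"claw":-1},
  {"dp":[23.2,0,-8],"twist":[0,0,0],"claw":-1},
  {"dp":[24.4,0,-8.5],"twist":[0,0,0],"claw":-1},
  {"dp":[25,0,-8.7],"twist":[0,0,0],"claw":-1},
  {"dp":[25,1,-8.7],"twist":[0,0,0],"claw":-1},
  {"dp":[25,2.5,-8.7],"twist":[0,0,0],"claw":-1},
  {"dp":[25,4.5,-8.7],"twist":[0,0,0],"claw":-1},
  {"dp":[25,6.2,-8.7],"twist":[0,0,0],"claw":-1},
  {"dp":[25,7.3,-8.7],"twist":[0,0,0],"claw":-1},
  {"dp":[25,8,-8.7],"twist":[0,0,0],"claw":-1},
])

```text
time_s: 7.4
tcp_pos: [404.1, -406.0, 102.7]
orientation: [-1.01, 1.48, -1.476]
ft_force: [0.8, 0.2, -3.2]
finger_gap: 12.8
```

Run:
```python
from h import *
s,M=state();w=cam('wrist','w4.png');b=cam('scene','s4.png')
im=np.hstack([cv2.resize(w['image'],(400,300)),cv2.resize(b['image'][200:440,150:470],(400,300))])
cv2.imwrite('pics/c4.png',im[:,:,::-1])
```

```text
t 7.4 tcp [ 404.1 -406.   102.7] F [ 0.8  0.2 -3.2] gap 12.8
[[-0.364, -0.002, 0.931], [-0.931, 0.001, -0.364], [-0.001, -1.0, -0.002]]
```

View pics/c4.png

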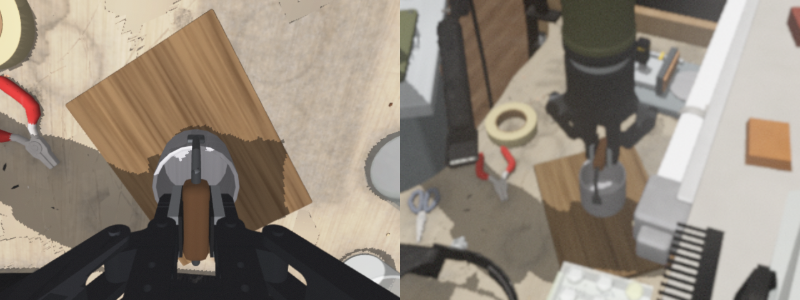

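>>> carry_out([
  {"dp":[0,0.5,0],"twist":[0,0,0],"claw":-1},
  {"dp":[0,1,0],"twist":[0,0,0],"claw":-1},
  {"dp":[0,1.3,0],"twist":[0,0,0],"claw":-1},
  {"dp":[0,1.5,0],"twist":[0,0,0],"claw":-1},
  {"dp":[0,1.6,0],"twist":[0,0,0],"claw":-1},
  {"dp":[0,1.7,0],"twist":[0,0,0],"claw":-1},
  {"dp":[0,1.75,0],"twist":[0,0,0],"claw":-1},
  {"dp":[0,1.8,0],"twist":[0,0,0],"claw":-1},
  {"dp":[0,1.8,0],"twist":[0,0,0],"claw":-1},
])

```text
time_s: 8.4
tcp_pos: [403.7, -406.3, 85.1]
orientation: [-1.01, 1.481, -1.477]
ft_force: [0.5, 0.5, -3.7]
finger_gap: 12.8
```

>>> carry_out([
  {"dp":[0,0.05,0],"twist":[0,0,0],"claw":-1},
  {"dp":[0,0.1,0],"twist":[0,0,0],"claw":-1},
  {"dp":[0,0.15,0],"twist":[0,0,0],"claw":-1},
  {"dp":[0,0.2,0],"twist":[0,0,0],"claw":-1},
  {"dp":[0,0.2,0],"twist":[0,0,0],"claw":-1},
])

```text
time_s: 8.9
tcp_pos: [403.7, -406.4, 84.3]
orientation: [-1.011, 1.48, -1.478]
ft_force: [-2.6, 1.7, 8.8]
finger_gap: 13.3
```

>>> carry_out([
  {"dp":[0,-0.05,0],"twist":[0,0,0],"claw":-0.7},
  {"dp":[0,-0.05,0],"twist":[0,0,0],"claw":-0.4},
  {"dp":[0,-0.05,0],"twist":[0,0,0],"claw":0},
  {"dp":[0,-0.05,0],"twist":[0,0,0],"claw":0.3},
  {"dp":[0,-0.05,0],"twist":[0,0,0],"claw":0.3},
  {"dp":[0,-0.05,0],"twist":[0,0,0],"claw":0.3},
  {"dp":[0,-0.8,0],"twist":[0,0,0],"claw":0.3},
  {"dp":[0,-2.5,0],"twist":[0,0,0],"claw":0.3},
  {"dp":[0,-5,0],"twist":[0,0,0],"claw":0.3},
  {"dp":[0,-8,0],"twist":[0,0,0],"claw":0.3},
  {"dp":[0,-10,0],"twist":[0,0,0],"claw":0.3},
  {"dp":[0,-10.5,0],"twist":[0,0,0],"claw":0.3},
  {"dp":[0,-10.5,0],"twist":[0,0,0],"claw":0.3},
])

```text
time_s: 10.2
tcp_pos: [404.1, -406.7, 190.0]
orientation: [-1.01, 1.479, -1.479]
ft_force: [0.7, 0.3, 0.4]
finger_gap: 55.6
```

Run:
```python
from h import *
import pickle
s,M=state();w=cam('wrist','w5.png');b=cam('scene','s5.png')
im=np.hstack([cv2.resize(w['image'],(400,300)),cv2.resize(b['image'][200:440,150:470],(400,300))])
cv2.imwrite('pics/c5.png',im[:,:,::-1])
# grip pull geometry
ex=np.array([.8545,-.5195,0])
seat=np.array([576,-209,22.]);ey=np.array([.5195,.8545,0])
for p in([501.9,-166,92],[538.7,-143.2,32],[513.2,-115.3,36],[516.5,-115.1,36]):
    d=np.array(p)-seat;print(np.round([d@ex,d@ey],1))
g=np.array([501.9,-166,60.])
for z in(190,50):print('dp to grip',np.round(M.T@(np.array([g[0],g[1],z])-s['tcp_pos'])/10,2))
```

```text
t 10.2 tcp [ 404.1 -406.7  190. ] F [0.7 0.3 0.4] gap 55.6
[[-0.365, -0.001, 0.931], [-0.931, -0.001, -0.365], [0.001, -1.0, -0.001]]
[-85.7  -1.8]
[-66.1  36.8]
[-102.3   47.4]
[-99.6  49.3]
dp to grip [-25.98  -0.03   0.33]
dp to grip [-25.99  13.97   0.34]
```

View pics/c5.png

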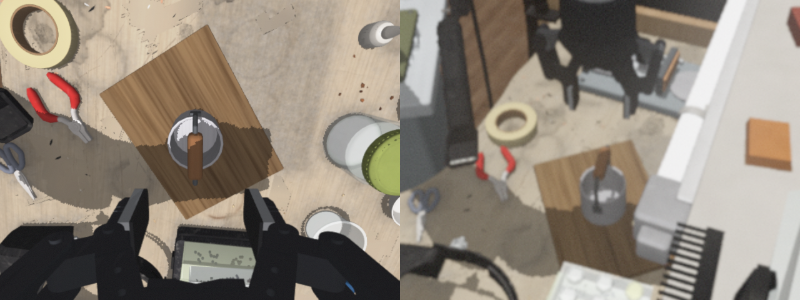

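>>> carry_out([
  {"dp":[-0.8,0,0],"twist":[0,0,0],"claw":0.3},
  {"dp":[-2.2,0,0],"twist":[0,1,0],"claw":-0.1},
  {"dp":[-4.4,0,0],"twist":[0,2,0],"claw":-0.1},
  {"dp":[-7,0,0],"twist":[0,4,0],"claw":-0.1},
  {"dp":[-10,0,0.1],"twist":[0,6,0],"claw":-0.1},
  {"dp":[-13,0,0.2],"twist":[0,8,0],"claw":-0.1},
  {"dp":[-16,0,0.2],"twist":[0,10,0],"claw":-0.1},
  {"dp":[-19,0,0.3],"twist":[0,10,0],"claw":-0.1},
  {"dp":[-21.8,1,0.3],"twist":[0,10,0],"claw":-0.1},
  {"dp":[-24,2,0.3],"twist":[0,10,0],"claw":-0.1},
  {"dp":[-25.4,3,0.3],"twist":[0,10,0],"claw":-0.1},
  {"dp":[-26,4,0.3],"twist":[0,10,0],"claw":-0.1},
  {"dp":[-26,4,0.3],"twist":[0,10,0],"claw":-0.1},
  {"dp":[-26,4,0.3],"twist":[0,10,0],"claw":-0.1},
])

```text
time_s: 11.7
tcp_pos: [499.9, -165.7, 147.9]
orientation: [-0.902, 1.605, -1.599]
ft_force: [0.7, -0.1, 0.5]
finger_gap: 38.5
```

Run:
```python
from h import *
s,M=state();w=cam('wrist','w6.png')
print('ang',np.degrees(np.arctan2(M[1,2],M[0,2])),'proj grip',proj(w,[501.9,-166,92]))
print('dp',np.round(M.T@(np.array([501.2,-165.6,60])-s['tcp_pos'])/10,2))
```

```text
t 11.7 tcp [ 499.9 -165.7  147.9] F [ 0.7 -0.1  0.5] gap 38.5
[[-0.521, -0.005, 0.853], [-0.853, 0.001, -0.521], [0.002, -1.0, -0.005]]
ang -31.419280194130984 proj grip [317.24820496 265.74499276]
dp [-0.09  8.79  0.15]
```

View pics/w6.png

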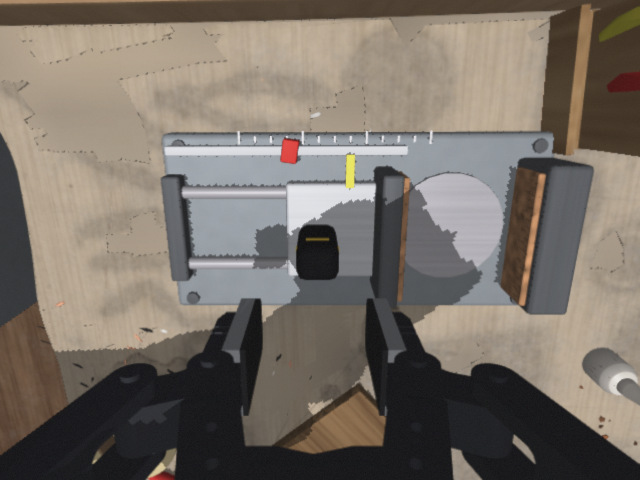

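Run:
```python
from h import *
w=cam('wrist');ex=np.array([.8540,-.5203,0]);ey=np.array([.5203,.854,0])
for n,lo,hi,roi,zs in(('red',(0,150,60),(8,255,255),(270,125,315,175),(32,36,40)),('yel',(22,120,100),(35,255,255),(335,145,365,195),(32,))):
    k=blobs(w,lo,hi,roi)[0];q=cv2.approxPolyDP(k,2,True)[:,0];print(n,q.tolist(),cv2.boundingRect(k))
    for z in zs:
        P=np.array([onz(w,*p,z) for p in q]);print(z,np.round(P@ex,1),np.round(P@ey,1))
        m=cv2.moments(k);c=onz(w,m['m10']/m['m00'],m['m01']/m['m00'],z);print('  cen',c@ex,c@ey)
```

```text
red [[283, 139], [280, 160], [294, 162], [297, 141]] (280, 139, 18, 24)
32 [495.3 493.2 501.6 503.6] [176.7 164.3 163.1 175.5]
  cen 498.30992684496096 170.0391064845543
36 [495.6 493.5 501.8 503.7] [176.9 164.8 163.6 175.8]
  cen 498.55935387129665 170.42397774334734
40 [495.9 493.8 502.  503.9] [177.2 165.3 164.1 176.1]
  cen 498.8087808976324 170.80884900214045
yel [[346, 154], [345, 186], [352, 186], [353, 154]] (345, 154, 9, 33)
32 [532.9 532.8 537.1 537.2] [167.9 148.5 148.5 167.8]
  cen 534.8249256443838 158.33019697570543
```

>>> carry_out([
  {"dp":[-0.1,1.5,0.1],"twist":[0,0,0],"claw":-0.1},
  {"dp":[-0.1,3.5,0.1],"twist":[0,0,0],"claw":-0.1},
  {"dp":[-0.1,5.5,0.1],"twist":[0,0,0],"claw":-0.1},
  {"dp":[-0.1,7.3,0.1],"twist":[0,0,0],"claw":-0.1},
  {"dp":[-0.1,8.4,0.1],"twist":[0,0,0],"claw":-0.1},
  {"dp":[-0.1,8.8,0.1],"twist":[0,0,0],"claw":-0.1},
  {"dp":[-0.1,8.8,0.1],"twist":[0,0,0],"claw":-0.1},
])

```text
time_s: 12.5
tcp_pos: [501.3, -166.2, 60.5]
orientation: [-0.9, 1.605, -1.601]
ft_force: [0.5, 0.2, 0.1]
finger_gap: 38.4
```

>>> carry_out([
  {"dp":[0,0,0],"twist":[0,0,0],"claw":-0.4},
  {"dp":[0,0,0],"twist":[0,0,0],"claw":-1},
  {"dp":[0,0,0],"twist":[0,0,0],"claw":-1},
  {"dp":[0,0,0],"twist":[0,0,0],"claw":-1},
  {"dp":[0,0,0],"twist":[0,0,0],"claw":-1},
  {"dp":[0,0,0],"twist":[0,0,0],"claw":-1},
], squeeze=70)

```text
time_s: 13.1
tcp_pos: [501.3, -166.3, 61.5]
orientation: [-0.9, 1.604, -1.601]
ft_force: [-1.4, 0.9, 6.6]
finger_gap: 21.1
```

>>> carry_out([
  {"dp":[0,0,-0.3],"twist":[0,0,0],"claw":-1},
  {"dp":[0,0,-0.7],"twist":[0,0,0],"claw":-1},
  {"dp":[0,0,-1.2],"twist":[0,0,0],"claw":-1},
  {"dp":[0,0,-1.7],"twist":[0,0,0],"claw":-1},
  {"dp":[0,0,-2.2],"twist":[0,0,0],"claw":-1},
  {"dp":[0,0,-2.7],"twist":[0,0,0],"claw":-1},
  {"dp":[0,0,-3.1],"twist":[0,0,0],"claw":-1},
  {"dp":[0,0,-3.4],"twist":[0,0,0],"claw":-1},
  {"dp":[0,0,-3.6],"twist":[0,0,0],"claw":-1},
  {"dp":[0,0,-3.6],"twist":[0,0,0],"claw":-1},
  {"dp":[0,0,-3.6],"twist":[0,0,0],"claw":-1},
  {"dp":[0,0,-3.6],"twist":[0,0,0],"claw":-1},
])

```text
time_s: 14.3
tcp_pos: [473.9, -149.5, 61.5]
orientation: [-0.895, 1.599, -1.605]
ft_force: [6.8, -5.8, -10.1]
finger_gap: 21.2
```

```bash
cat > m.py <<'E'
from h import *
s,M=state()
w=cam('wrist','w7.png');ex=np.array([.8540,-.5203,0]);ey=np.array([.5203,.854,0])
for n,lo,hi,z in(('red',(0,150,50),(8,255,255),36),('yel',(22,120,80),(35,255,255),32)):
  for k in blobs(w,lo,hi,(150,30,450,330),3):
    m=cv2.moments(k)
    if m['m00']<40: continue
    c=onz(w,m['m10']/m['m00'],m['m01']/m['m00'],z);q=cv2.approxPolyDP(k,2,True)[:,0]
    print(n,cv2.boundingRect(k),'cen',np.round([c@ex,c@ey],1),np.round([onz(w,*p,z)@ex for p in q],1))
E
python3 m.py
```

```text
t 14.3 tcp [ 473.9 -149.5   61.5] F [  6.8  -5.8 -10.1] gap 21.2
[[-0.524, 0.003, 0.852], [-0.852, -0.002, -0.524], [0.001, -1.0, 0.003]]
red (336, 154, 28, 36) cen [497.  171.4] [493.4 492.  499.2 499.1 501.5 502.4 499.3]
yel (355, 178, 14, 49) cen [502.7 158. ] [504.8 500.3 500.4 502.1 505.1]
yel (296, 316, 37, 6) cen [483.3 104.3] [475.  474.9 491.2 490.7]
```

View pics/w7.png

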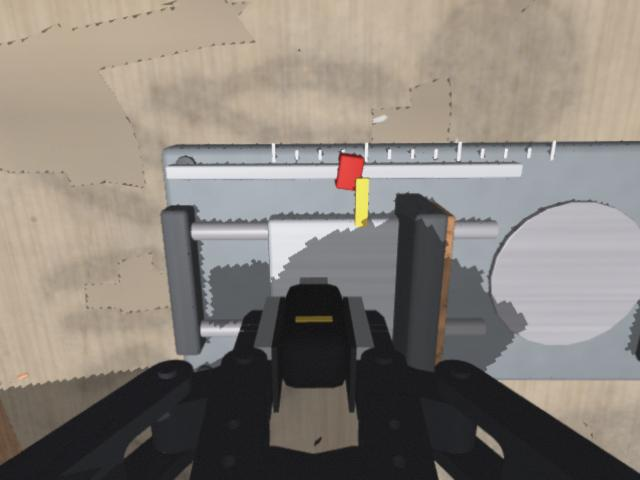

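>>> carry_out([
  {"dp":[0,0,-0.5],"twist":[0,0,0],"claw":-1},
  {"dp":[0,0,-0.7],"twist":[0,0,0],"claw":-1},
  {"dp":[0,0,-0.9],"twist":[0,0,0],"claw":-1},
  {"dp":[0,0,-0.9],"twist":[0,0,0],"claw":-1},
  {"dp":[0,0,-0.9],"twist":[0,0,0],"claw":-1},
  {"dp":[0,0,-0.9],"twist":[0,0,0],"claw":-1},
  {"dp":[0,0,-0.9],"twist":[0,0,0],"claw":-1},
  {"dp":[0,0,-0.9],"twist":[0,0,0],"claw":-1},
])

```text
time_s: 15.15
tcp_pos: [469.5, -146.8, 61.5]
orientation: [-0.89, 1.595, -1.609]
ft_force: [7.6, -6.2, -7.6]
finger_gap: 20.7
```

```bash
python3 m.py
python3 - <<'E'
from h import *
w=cam('wrist');im=cv2.resize(w['image'][130:260,260:460],(800,520),interpolation=cv2.INTER_CUBIC)
cv2.imwrite('pics/c8.png',im[:,:,::-1])
E
```

```text
t 15.15 tcp [ 469.5 -146.8   61.5] F [ 7.6 -6.2 -7.6] gap 20.7
[[-0.525, 0.008, 0.851], [-0.851, -0.004, -0.524], [-0.001, -1.0, 0.009]]
red (347, 154, 29, 36) cen [496.8 172.4] [493.1 491.8 494.2 494.9 499.2 500.2 502.2 500.5]
yel (354, 178, 14, 48) cen [497.5 158.1] [495.3 495.  499.6 499.8]
yel (296, 316, 37, 6) cen [478.2 104.4] [469.9 469.9 486.1 485.7]
```

View pics/c8.png

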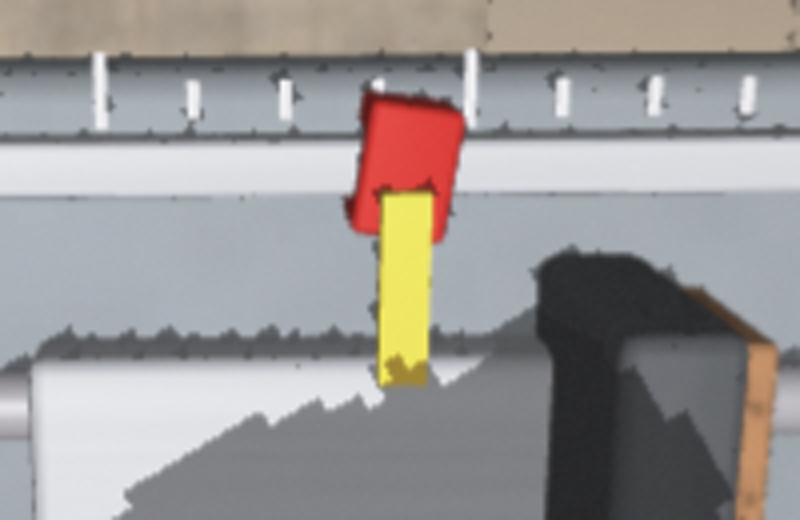

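```bash
python3 m.py
python3 - <<'E'
from h import *
b=cam('scene')
for i in blobs(b,(3,110,60),(16,255,255),(340,260,410,350) if 0 else (280,300,360,380),2):
    m=cv2.boundingRect(i);print('handle blob',m)
print('expect handle near',proj(b,[404,-406.5,102]))
s,M=state();print(np.abs(s['dq']).max())
print(manip.hand_in())
E
```

```text
t 15.25 tcp [ 469.5 -146.8   61.5] F [ 8.2 -6.6 -9.2] gap 20.8
[[-0.525, 0.008, 0.851], [-0.851, -0.004, -0.524], [-0.001, -1.0, 0.009]]
red (347, 154, 29, 36) cen [496.8 172.4] [493.1 491.8 494.2 494.9 499.2 500.2 502.2 500.5]
yel (354, 178, 14, 48) cen [497.5 158.1] [495.3 495.  499.6 499.8]
yel (296, 316, 37, 6) cen [478.2 104.4] [469.9 469.9 486.1 485.7]
handle blob (306, 319, 11, 21)
handle blob (311, 338, 2, 2)
expect handle near [311.9982882  328.24609823]
t 15.35 tcp [ 469.5 -146.8   61.5] F [ 8.  -6.4 -9.4] gap 20.8
[[-0.525, 0.008, 0.851], [-0.851, -0.004, -0.524], [-0.001, -1.0, 0.009]]
0.0013637497137475442
the job is handed in; nothing more can be done
None
```

The pot is on the wooden board and the sliding jaw is held open at the red clip. I handed the job in at about 15.4 s of the 54 s, and no verdict came back.

- **Pot:** I lifted it off the seat by its wooden handle, set it upright near the middle of the board and let go. The final scene picture shows the handle at pixel (311, 329), against an expected (312, 328).
- **Jaw:** I gripped the black grip at 70 N and pulled it about 37 mm. The arm yielded under the spring on the first pull and stopped about 5 mm short, so I pulled again to make it up.
- **Final alignment:** by eye in the last enlarged wrist picture, the pointer stands within about 0.5 mm of the middle of the red clip. The automatic colour measurement put it 0.7 mm off, but the pointer hides part of the clip, so I trust it less. My estimate before pulling was 36.3 mm of travel, about 1 mm less than the final pull.
- **At hand-in:** the arm was still and gripping, with about 10 N of pull along the slide and about 9 N downward.
- **Other items:** the arm's path stayed clear of the glue bottle, the tape and the tin. I did not measure their positions again at the end.

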